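# Shut the loaded chambers of a benchtop incubator

### The job

The three lids of this benchtop incubator stand open: two chambers hold culture dishes, the empty one is airing after cleaning. With your fingertips, gently push the lids of the two chambers with dishes fully shut, touching only the outside of the lids and never their clean inner plates, and leave the empty chamber's lid standing open just as it is. Do not pick up anything or touch the dishes, do not slam the lids, and leave everything on the bench and on the incubator where it is.

Things in the scene. Friction and masses are not known exactly. Their poses are not given: they have to be found in the camera images.
- incubator: White benchtop incubator, fixed, 325 (x) by 500 (y) by 130 mm high: three chambers in a row, 145 mm between centres, under three hinged black lids. Origin: on its underside, mid-width, 150 mm behind its front; +x to its rear, away from the robot. Decks 130 mm up, 80 mm deep before the lids and 90 mm behind the hinges, carry small loose things. Which chamber is left, middle or right varies
- chamber_a_hinge (a point): Middle of the hinge line of lid a on chamber a (loaded: a 60 mm and a 35 mm round dish). Fixed, 135 mm above the bench. Axes turned with the incubator: +x to its rear, away from the robot, +y left along the hinge, z up. The chamber is an open well, inside 118 (x) by 112 mm (y), centred 80 mm in front of this point (-x); mouth 130 mm, floor 84 mm above the bench
- lid_a (a joint): Angle of lid a, rad: 0 shut, 1.5 fully open; starts 1.15 to 1.45. Flat slab 156 mm from hinge line to free front edge, 132 wide, 24 thick, its lower face on the hinge line; no handle, 0.2 to 0.4 kg. Opens up and to the rear; the outer face (upper when shut) then looks to the rear. A friction hinge (0.5 N m) keeps it where it is left: no fall, no spring. Pushing near the free edge takes 1 to 5 N
- lid_a_edge (a point): Middle of the free front edge of lid a on its outer face, 156 mm from the hinge line, 24 mm above the lower face; moves with the lid. Axes as the lid's: x from free edge to hinge, y along the hinge, z out of the outer face. The lid's clean inner plate, bright metal 139 x 118 x 3 mm on its lower face, ends 7 mm short of this edge and of the lid's sides: not to be touched
- chamber_b_hinge (a point): Middle of the hinge line of lid b on chamber b (loaded: one square four-well dish). Fixed, 135 mm above the bench. Axes turned with the incubator: +x to its rear, away from the robot, +y left along the hinge, z up. The chamber is an open well, inside 118 (x) by 112 mm (y), centred 80 mm in front of this point (-x); mouth 130 mm, floor 84 mm above the bench
- lid_b (a joint): Angle of lid b, rad: 0 shut, 1.5 fully open; starts 1.15 to 1.45. Flat slab 156 mm from hinge line to free front edge, 132 wide, 24 thick, its lower face on the hinge line; no handle, 0.2 to 0.4 kg. Opens up and to the rear; the outer face (upper when shut) then looks to the rear. A friction hinge (0.5 N m) keeps it where it is left: no fall, no spring. Pushing near the free edge takes 1 to 5 N
- lid_b_edge (a point): Middle of the free front edge of lid b on its outer face, 156 mm from the hinge line, 24 mm above the lower face; moves with the lid. Axes as the lid's: x from free edge to hinge, y along the hinge, z out of the outer face. The lid's clean inner plate, bright metal 139 x 118 x 3 mm on its lower face, ends 7 mm short of this edge and of the lid's sides: not to be touched
- chamber_c_hinge (a point): Middle of the hinge line of lid c on chamber c (empty, airing). Fixed, 135 mm above the bench. Axes turned with the incubator: +x to its rear, away from the robot, +y left along the hinge, z up. The chamber is an open well, inside 118 (x) by 112 mm (y), centred 80 mm in front of this point (-x); mouth 130 mm, floor 84 mm above the bench
- lid_c (a joint): Angle of lid c, rad: 0 shut, 1.5 fully open; starts 1.15 to 1.45. Flat slab 156 mm from hinge line to free front edge, 132 wide, 24 thick, its lower face on the hinge line; no handle, 0.2 to 0.4 kg. Opens up and to the rear; the outer face (upper when shut) then looks to the rear. A friction hinge (0.5 N m) keeps it where it is left: no fall, no spring. Pushing near the free edge takes 1 to 5 N
- lid_c_edge (a point): Middle of the free front edge of lid c on its outer face, 156 mm from the hinge line, 24 mm above the lower face; moves with the lid. Axes as the lid's: x from free edge to hinge, y along the hinge, z out of the outer face. The lid's clean inner plate, bright metal 139 x 118 x 3 mm on its lower face, ends 7 mm short of this edge and of the lid's sides: not to be touched
- dish_60: Round covered culture dish, 60 mm across, 15 mm high, loose on the floor of chamber a. Origin: centre of its underside
- dish_35: Round covered culture dish, 35 mm across, 11 mm high, loose on the floor of chamber a. Origin: centre of its underside
- well_plate: Square four-well culture dish, 66 x 66 x 14 mm, loose on the floor of chamber b. Origin: centre of its underside
- marker: Marker pen, 130 mm long, 14 mm thick, lying along y on the incubator's front deck. Origin: underside, middle
- vial: Small capped glass vial, 27 mm across, 39 mm high, standing on the incubator's front deck. Origin: centre of its underside
- gas_filter: White disc-shaped gas filter, 52 mm across, 24 mm high, lying on the incubator's rear deck. Origin: centre of its underside
- media_bottle: Closed bottle, 60 mm across, 125 mm high, on the bench to the robot's left. Origin: centre of its underside
- tip_box: Closed box of pipette tips, 122 x 84 x 74 mm, on the bench to the robot's left. Origin: centre of its underside
- tube_rack: White rack with capped tubes, 100 x 60 x 77 mm, on the bench to the robot's left. Origin: centre of its underside
- dish_stack: Stack of four empty 60 mm dishes (one piece), 60 mm high, on the bench to the robot's right. Origin: centre of its underside
- pipettor: White hand pipettor, about 260 mm long, 28 mm high, lying on the bench to the robot's right. Origin: underside, middle

How it is judged:
By the outcome, as a careful person would: the job done as asked, in the order asked, and still so for the second after the job is handed in, with the robot touching nothing.
It also fails if it takes over 48 s, if anything falls off the work surface, if the arm or the gripper's body presses on something with over 40 N, if the wrist force passes 120 N, or if a joint passes its speed limit or range.

### The arm

A 6-joint arm with a two-finger parallel gripper is mounted at the origin on the work surface. World frame = base frame: x ahead of the robot, y to its left, z up, the work surface at z = 0. Lengths are in m, angles in rad, forces in N, time in s.
With the tool pointing down it reaches from about 0.375 to 0.825 m from the base axis. Payload 5.5 kg.
Tool frame: the origin (TCP) lies at the centre of the arm's flange, where the gripper is bolted on; the fingertips stand 173 mm ahead of it and the grasp point (between the pads) lies 155 mm ahead of it; z points along the fingers, y is the line along which they close (so a half turn about z gives the same grasp; the last joint's range is limited). The gripper opens to 85 mm and grips with 20 to 120 N. Pads are 22 mm wide; open, the fingers measure 114 mm over their backs; the gripper's body (76 mm by 85 mm) begins 54 mm behind the grasp point. The pads swing forward as they close: fully open they stand 13 mm farther back than shut.
Start: joints at [1.336, 0.314, -0.047, 1.21, 0, 1.571], TCP at [0.14, 0.584, 0.405] pointing down, gripper open.
Joint ranges: [-2.67, 2.67], [-0.69, 1.73], [-1.03, 1.25], [-2.08, 2.16], [-1.42, 1.45], [-3.14, 3.14]. Speed limits (rad/s): [2.39, 2.39, 3.01, 3.14, 3.14, 3.14].

### API

Orientations are given as a unit quaternion [x, y, z, w].
In Python, from plant import arm, cams gives the robot as it stands.
- The arm moves only by the tool send_rows, never from a script. Its argument "increments" is a list of rows, each an object of numbers: "dx", "dy", "dz": the shift along the tool's x, y, z in m; "twist": the turn about the tool's z in degrees; "fingers": the opening, from -1 (shut) to 1 (fully open). A call has 1 to 12 rows; each row is the pose to reach, as a shift and turn from the pose commanded when the call began, along the tool's axes at that moment; what a row does not reach only later rows make up. A row lasts 1/8 s, in which the tool goes at most 62.5 mm and 10.7 degrees, less where a joint would pass 70% of its speed; a pose out of reach is approached as far as the arm can. A call with a gripper value outside its range is refused whole. The fingers move at their own pace and stop on an object; "grip_force" is the grip in N (left out, the last holds). Time passes only in rows, so rows that repeat a pose let the fingers close. It gives the time, the measured TCP pose, the force, the opening and the grip force at its end, in the units of the state.
- arm.get_state(): the state, without advancing time (a new reading comes with each control period).
- cams.grab_frame(name): name is "side" or "top" or "wrist"; returns (picture, depth): 420x560x3 uint8, red, green, blue; 420x560 float32, m along the optical axis (not along the pixel's ray), 0 where there is no reading.
- cams.camera_info(name): a dict with "camera_matrix" (3x3 intrinsics, pixels), "k1" (the pictures are not rectified: a ray, as slopes to the right and down, at radius r is drawn at 1 + k1 r^2 times it, then the intrinsics apply), "cam_to_world" (4x4, takes a point from camera to world coordinates); the wrist camera has in their place "T_tool_cam" (4x4, takes a point from camera to tool coordinates, whose origin is the TCP and whose axes are the flange's). Camera axes: x right, y up, looking along -z (the intrinsics and any distortion apply to the point x, -y, -z); pixel columns grow to the right and rows downward; lengths in m; the calibration is good to about 2 mm. A picture is of the moment at which its call begins: read the wrist's pose just before it. camera_info takes no time and is no camera call.
- arm.sign_off(): hands the job in; it is judged then, once.
The state is a dict: "t": time; "joint_pos": joint angles; "joint_velocities": joint speeds; "joint_efforts": joint torques, N m; "ee_pos": TCP position; "eef_rot": TCP orientation; "wrist_force": force on the tool from outside, world axes, zero at the start; "torque": the same for the moment, N m; "grip_width": opening from 0.0 (shut) to 1.0 (fully open); "grip_force": force on a finger pad.
Only numpy, scipy, OpenCV 4.12 (cv2) and the standard library are available. Lean on these libraries where they do the work, as an engineer would, in place of code of your own. Each camera call takes 0.05 s, during which the arm holds its last target. There are 200 camera calls.

## Working session

There is one attempt and no reset: what is moved stays moved. The work goes in short steps, Python scripts to look and compute and a tool call to move; the robot and the scene stay as the last step left them, time stands still between calls to the robot, and variables do not carry over. Pictures are saved under pics/ and viewed, at most 10 in all, crops included, and the job is handed in when it is done.

Besides the shell and the picture viewer there is one more tool, called after ">>>" as a command line: name --argument value ..., lists and objects as JSON in quotes. send_rows: Moves the arm, as the interface text tells. Its arguments: {"type":"object","properties":{"increments":{"type":"array"},"grip_force":{"type":"number"}},"required":["increments"]}

```bash
mkdir -p pics
cat > h.py <<'E'
import numpy as np, cv2
from plant import arm, cams
def grab(n):
    p,d=cams.grab_frame(n); return p,d,cams.camera_info(n)
def cloud(d,i,T=None):
    K=np.array(i["camera_matrix"],float); T=np.array(i["cam_to_world"]) if T is None else T
    h,w=d.shape; u,v=np.meshgrid(np.arange(w),np.arange(h))
    n=cv2.undistortPoints(np.stack([u,v],-1).reshape(-1,1,2).astype(float),K,np.array([i["k1"],0,0,0,0.])).reshape(h,w,2)
    P=np.stack([n[...,0]*d,-n[...,1]*d,-d],-1)@T[:3,:3].T+T[:3,3]
    P[d<=0]=np.nan
    return P
E
python3 - <<'E'
from h import *
s=arm.get_state(); print({k:np.round(v,3) for k,v in s.items()})
for n in("side","top"):
    p,d,i=grab(n); cv2.imwrite(f"pics/{n}0.png",p[...,::-1]); np.save(f"{n}.npy",cloud(d,i)); np.save(f"{n}_rgb.npy",p)
    print(n,np.round(i["cam_to_world"],2))
E
```

```text
{'t': np.float64(0.0), 'joint_pos': array([ 1.336,  0.314, -0.048,  1.21 , -0.   ,  1.571]), 'joint_velocities': array([ 0.001,  0.   ,  0.001,  0.001, -0.002,  0.002]), 'joint_efforts': array([-1.0000e-03, -5.3960e+01,  3.3975e+01,  1.9000e-02, -0.0000e+00,
       -0.0000e+00]), 'ee_pos': array([0.14 , 0.583, 0.404]), 'eef_rot': array([ 0.117,  0.993, -0.001, -0.   ]), 'wrist_force': array([ 0.301, -0.319,  0.77 ]), 'torque': array([-0.003,  0.042, -0.031]), 'grip_force': np.float64(0.0), 'grip_width': np.float64(0.999)}
side [[ 0.34  0.6  -0.72 -0.46]
 [-0.94  0.21 -0.27 -0.36]
 [-0.01  0.77  0.64  0.97]
 [ 0.    0.    0.    1.  ]]
top [[-0.03  0.98 -0.2   0.28]
 [-1.   -0.03  0.01 -0.  ]
 [-0.    0.2   0.98  1.18]
 [ 0.    0.    0.    1.  ]]
```

View pics/side0.png

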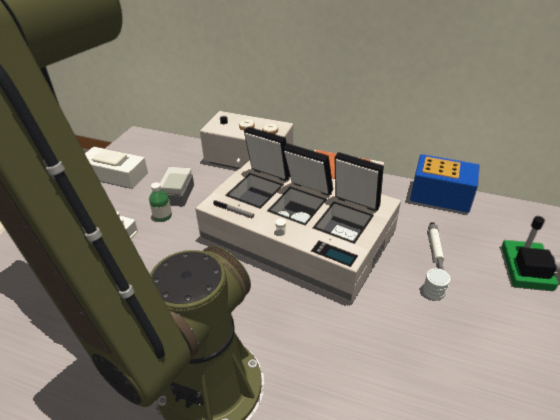

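View pics/top0.png

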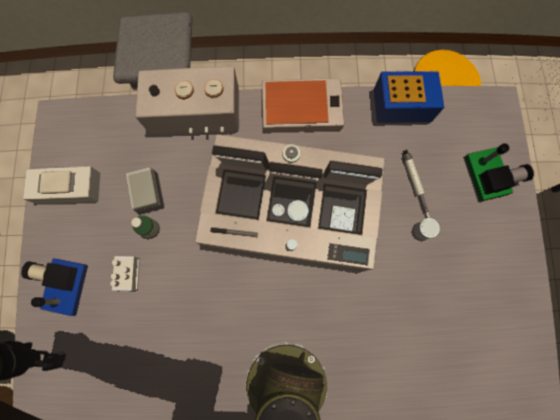

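The dishes are in the middle chamber (a, round dishes near 292,205) and the right chamber (b, square dish near 343,217). The left chamber (c) is empty. The gas filter is behind the middle lid, near (291,153). Next I'll measure the lids.

```bash
cat > m.py <<'E'
from h import *
P=np.load("top.npy"); Q=np.load("side.npy")
# incubator deck
m=(abs(P[...,2]-.13)<.006)&(P[...,0]>.3)&(P[...,0]<.95)&(abs(P[...,1])<.4)
n,l,st,_=cv2.connectedComponentsWithStats(m.astype(np.uint8)); k=l[205,292]
v,u=225,265; k=1+np.argmax(st[1:,4]); D=P[l==k][:,:2]
r=cv2.minAreaRect(D.astype(np.float32)); print("deck rect",r,np.median(P[l==k][:,2]))
a=np.deg2rad(r[2]); R=min([a+j*np.pi/2 for j in range(-4,5)],key=abs); ex=np.array([np.cos(R),np.sin(R)]); ey=np.array([-ex[1],ex[0]])
c=np.array(r[0]); print("yaw",np.rad2deg(R),"centre",c,"extent",np.ptp(D@ex),np.ptp(D@ey))
for nm,C in(("top",P),("side",Q)):
    L=C.reshape(-1,3); L=L[np.isfinite(L[:,0])]; xy=(L[:,:2]-c)
    X,Y,Z=xy@ex,xy@ey,L[:,2]
    for j,t in((145,"left c"),(0,"mid a"),(-145,"right b")):
        s=(abs(Y-j/1e3)<.06)&(Z>.165)&(Z<.33)&(X>-.1)&(X<.16)
        print(nm,t,s.sum(),end=" ")
        if s.sum()<20: print();continue
        top=s&(Z>Z[s].max()-.012)
        print("ztop",Z[s].max().round(3),"X top range",X[top].min().round(3),X[top].max().round(3),"Y",Y[top].min().round(3),Y[top].max().round(3),end=" ")
        if nm=="side":
            f=np.polyfit(Z[s],X[s],1); s2=s.copy(); s2[s]=abs(np.polyval(f,Z[s])-X[s])<.006; f=np.polyfit(Z[s2],X[s2],1); print("angle",np.arctan2(1,-f[0]),"X at .135",np.polyval(f,.135),end="")
        print()
# tall things near rear
L=P.reshape(-1,3); xy=L[:,:2]-c; s=(xy@ex>.17)&(xy@ex<.4)&(abs(xy@ey)<.3)
print("rear max z",[ (b,np.nanmax(L[s&(abs(xy@ey-b)<.05)][:,2]).round(3)) for b in(-.2,-.1,0,.1,.2)])
E
python3 m.py
```

```text
deck rect ((0.5279285907745361, -0.03333324193954468), (0.5004947185516357, 0.3234257698059082), 79.64412689208984) 0.12927342633664884
yaw -10.355873107910162 centre [ 0.52792859 -0.03333324] extent 0.3234258516195183 0.5004947071834255
top left c 776 ztop 0.294 X top range 0.044 0.071 Y 0.085 0.204 
top mid a 551 ztop 0.292 X top range 0.025 0.051 Y -0.06 0.06 
top right b 824 ztop 0.295 X top range 0.046 0.074 Y -0.205 -0.085 
side left c 1296 ztop 0.295 X top range 0.039 0.067 Y 0.085 0.205 angle 1.4330921854630856 X at .135 0.06640445721113535
side mid a 1292 ztop 0.292 X top range 0.021 0.047 Y -0.06 0.06 angle 1.3025285849741104 X at .135 0.06571736924515198
side right b 1686 ztop 0.295 X top range 0.043 0.073 Y -0.204 -0.085 angle 1.4419276415113578 X at .135 0.06781703358260856
rear max z [(-0.2, np.float64(0.12)), (-0.1, np.float64(0.052)), (0, np.float64(0.052)), (0.1, np.float64(0.053)), (0.2, np.float64(0.144))]
```

Incubator yaw is −10.36° with the hinges at X=+0.0725 in its frame. Lid a is at about 1.30 rad and lid b at about 1.44. I'll lift, shut the fingers and travel over.

>>> send_rows --increments '[{"dz": -0.05, "fingers": -1}, {"dz": -0.1, "fingers": -1}, {"dz": -0.13, "twist": -3, "fingers": -1}, {"dx": -0.04, "dy": -0.0325, "dz": -0.13, "twist": -3, "fingers": -1}, {"dx": -0.08, "dy": -0.065, "dz": -0.13, "twist": -3, "fingers": -1}, {"dx": -0.12, "dy": -0.0975, "dz": -0.13, "twist": -3, "fingers": -1}, {"dx": -0.16, "dy": -0.13, "dz": -0.13, "twist": -3, "fingers": -1}, {"dx": -0.2, "dy": -0.1625, "dz": -0.13, "twist": -3, "fingers": -1}, {"dx": -0.24, "dy": -0.195, "dz": -0.13, "twist": -3, "fingers": -1}, {"dx": -0.28, "dy": -0.2275, "dz": -0.13, "twist": -3, "fingers": -1}, {"dx": -0.32, "dy": -0.26, "dz": -0.13, "twist": -3, "fingers": -1}, {"dx": -0.36, "dy": -0.2925, "dz": -0.13, "twist": -3, "fingers": -1}]'

```text
invalid input at $.increments[0]: expected keys dx, dy, dz, twist, fingers
```

```bash
cat > st.py <<'E'
from h import *
s=arm.get_state(); c=np.array([.52793,-.03333]); R=np.deg2rad(-10.356); ex=np.array([np.cos(R),np.sin(R)]); ey=np.array([-ex[1],ex[0]])
p=np.array(s["ee_pos"]); x,y=s["eef_rot"][:2]
print("t",s["t"],"tip inc",((p[:2]-c)@ex).round(4),((p[:2]-c)@ey).round(4),(p[2]-.173).round(4),"toolx deg",np.rad2deg(np.arctan2(2*x*y,x*x-y*y)).round(2),"F",np.round(s["wrist_force"],2),s["grip_width"],s["eef_rot"])
E
python3 st.py
```

```text
t 0.1 tip inc -0.4929 0.5368 0.2309 toolx deg 166.54 F [-0.07  0.18 -1.19] 1.0055603261881876 [ 1.17148287e-01  9.93114144e-01 -7.53320175e-04 -9.29815615e-05]
```

>>> send_rows --increments '[{"dx": 0, "dy": 0, "dz": -0.05, "twist": 0, "fingers": -1}, {"dx": 0, "dy": 0, "dz": -0.1, "twist": 0, "fingers": -1}, {"dx": 0, "dy": 0, "dz": -0.13, "twist": -3, "fingers": -1}, {"dx": -0.04, "dy": -0.0325, "dz": -0.13, "twist": -3, "fingers": -1}, {"dx": -0.08, "dy": -0.065, "dz": -0.13, "twist": -3, "fingers": -1}, {"dx": -0.12, "dy": -0.0975, "dz": -0.13, "twist": -3, "fingers": -1}, {"dx": -0.16, "dy": -0.13, "dz": -0.13, "twist": -3, "fingers": -1}, {"dx": -0.2, "dy": -0.1625, "dz": -0.13, "twist": -3, "fingers": -1}, {"dx": -0.24, "dy": -0.195, "dz": -0.13, "twist": -3, "fingers": -1}, {"dx": -0.28, "dy": -0.2275, "dz": -0.13, "twist": -3, "fingers": -1}, {"dx": -0.32, "dy": -0.26, "dz": -0.13, "twist": -3, "fingers": -1}, {"dx": -0.36, "dy": -0.2925, "dz": -0.13, "twist": -3, "fingers": -1}]'

```text
t: 1.6
ee_pos: [0.4223, 0.2138, 0.5345]
eef_rot: [0.091, 0.996, -0.0, -0.0]
wrist_force: [0.1, 1.1, -0.2]
grip_width: 0.004
grip_force: 0.0
```

```bash
python3 st.py
```

```text
t 1.6 tip inc -0.1483 0.2241 0.3615 toolx deg 169.55 F [ 0.12  1.13 -0.25] 0.003730501408811338 [ 9.10766017e-02  9.95843875e-01 -5.32468058e-05 -1.65212951e-04]
```

>>> send_rows --increments '[{"dx": -0.036, "dy": -0.032, "dz": 0, "twist": 0, "fingers": -1}, {"dx": -0.072, "dy": -0.064, "dz": 0, "twist": 0, "fingers": -1}, {"dx": -0.108, "dy": -0.096, "dz": 0, "twist": 0, "fingers": -1}, {"dx": -0.144, "dy": -0.128, "dz": 0, "twist": 0, "fingers": -1}, {"dx": -0.18, "dy": -0.16, "dz": 0, "twist": 0, "fingers": -1}, {"dx": -0.216, "dy": -0.192, "dz": 0, "twist": 0, "fingers": -1}, {"dx": -0.258, "dy": -0.224, "dz": 0, "twist": 0, "fingers": -1}, {"dx": -0.258, "dy": -0.224, "dz": 0, "twist": 0, "fingers": -1}, {"dx": -0.258, "dy": -0.224, "dz": 0, "twist": 0, "fingers": -1}]'

```text
t: 2.72
ee_pos: [0.6346, -0.0517, 0.534]
eef_rot: [0.091, 0.996, 0.0, -0.001]
wrist_force: [-0.7, 0.9, 0.9]
grip_width: -0.002
grip_force: 0.0
```

```bash
python3 st.py
python3 - <<'E'
from h import *
p,d,i=grab("wrist"); cv2.imwrite("pics/w1.png",p[...,::-1])
E
```

```text
t 2.725 tip inc 0.1082 0.0011 0.361 toolx deg 169.52 F [-0.67  0.91  0.89] -0.0024826981490625073 [ 9.13061042e-02  9.95822525e-01  1.80255160e-04 -8.12853892e-04]
```

View pics/w1.png

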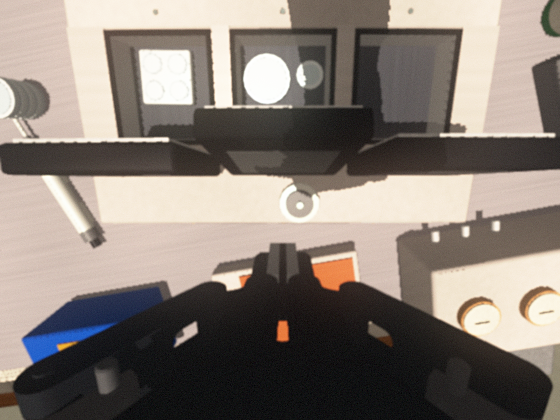

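The wrist view shows the shut fingertips (about 283,245) centred behind the middle lid, clear of the lid and above the gas filter (300,203). I'll go down and compute the arc.

>>> send_rows --increments '[{"dx": 0, "dy": 0, "dz": 0.03, "twist": 0, "fingers": -1}, {"dx": 0, "dy": 0, "dz": 0.06, "twist": 0, "fingers": -1}, {"dx": 0, "dy": 0, "dz": 0.086, "twist": 0, "fingers": -1}, {"dx": 0, "dy": 0, "dz": 0.086, "twist": 0, "fingers": -1}, {"dx": 0.02, "dy": 0, "dz": 0.088, "twist": 0, "fingers": -1}, {"dx": 0.02, "dy": 0, "dz": 0.088, "twist": 0, "fingers": -1}]'

```text
t: 3.52
ee_pos: [0.6143, -0.0474, 0.4488]
eef_rot: [0.091, 0.996, 0.0, 0.001]
wrist_force: [0.3, -0.0, 0.1]
grip_width: 0.002
grip_force: 0.0
```

```bash
python3 st.py
python3 - <<'E'
from h import *
print(np.round(cams.camera_info("wrist")["T_tool_cam"],3)[:3,3])
r=.135
for t in list(np.arange(1.46,.2,-.06))+[.2,.15,.1,.06,.03,0,-.02]:
    print(round(t,2),"X %.4f Z %.4f"%(.0725-r*np.cos(t)+.024*np.sin(t)+.011,.135+r*np.sin(t)+.024*np.cos(t)))
E
```

```text
t 3.525 tip inc 0.0875 0.0017 0.2758 toolx deg 169.61 F [ 0.34 -0.01  0.1 ] 0.0016001156191116617 [9.05672695e-02 9.95889887e-01 4.74440005e-05 9.48491620e-04]
[0.067 0.002 0.03 ]
1.46 X 0.0924 Z 0.2718
1.4 X 0.0842 Z 0.2721
1.34 X 0.0760 Z 0.2719
1.28 X 0.0678 Z 0.2712
1.22 X 0.0596 Z 0.2700
1.16 X 0.0516 Z 0.2684
1.1 X 0.0437 Z 0.2662
1.04 X 0.0359 Z 0.2636
0.98 X 0.0282 Z 0.2605
0.92 X 0.0208 Z 0.2569
0.86 X 0.0136 Z 0.2530
0.8 X 0.0067 Z 0.2486
0.74 X -0.0000 Z 0.2438
0.68 X -0.0064 Z 0.2385
0.62 X -0.0124 Z 0.2330
0.56 X -0.0181 Z 0.2270
0.5 X -0.0235 Z 0.2208
0.44 X -0.0284 Z 0.2142
0.38 X -0.0330 Z 0.2074
0.32 X -0.0371 Z 0.2002
0.26 X -0.0408 Z 0.1929
0.2 X -0.0440 Z 0.1853
0.15 X -0.0464 Z 0.1789
0.1 X -0.0484 Z 0.1724
0.06 X -0.0498 Z 0.1671
0.03 X -0.0507 Z 0.1630
0 X -0.0515 Z 0.1590
-0.02 X -0.0520 Z 0.1563
```

>>> send_rows --increments '[{"dx": 0.0115, "dy": -0.001, "dz": 0.004, "twist": 0, "fingers": -1}, {"dx": 0.0197, "dy": -0.002, "dz": 0.0046, "twist": 0, "fingers": -1}, {"dx": 0.028, "dy": -0.002, "dz": 0.006, "twist": 0, "fingers": -1}, {"dx": 0.036, "dy": -0.002, "dz": 0.0075, "twist": 0, "fingers": -1}, {"dx": 0.044, "dy": -0.002, "dz": 0.0095, "twist": 0, "fingers": -1}, {"dx": 0.0515, "dy": -0.002, "dz": 0.012, "twist": 0, "fingers": -1}, {"dx": 0.0595, "dy": -0.002, "dz": 0.0155, "twist": 0, "fingers": -1}, {"dx": 0.0665, "dy": -0.002, "dz": 0.019, "twist": 0, "fingers": -1}, {"dx": 0.074, "dy": -0.002, "dz": 0.023, "twist": 0, "fingers": -1}, {"dx": 0.081, "dy": -0.002, "dz": 0.027, "twist": 0, "fingers": -1}, {"dx": 0.0875, "dy": -0.002, "dz": 0.032, "twist": 0, "fingers": -1}]'

```text
t: 4.9
ee_pos: [0.5281, -0.0342, 0.4143]
eef_rot: [0.091, 0.996, -0.0, -0.0]
wrist_force: [0.5, -1.4, 3.3]
grip_width: 0.002
grip_force: 1.6
```

```bash
python3 st.py
python3 - <<'E'
from h import *
p,d,i=grab("side"); cv2.imwrite("pics/s2.png",cv2.resize(p[80:300,150:450,::-1],None,fx=2,fy=2))
E
```

```text
t 4.9 tip inc 0.0003 -0.0008 0.2413 toolx deg 169.55 F [ 0.48 -1.36  3.29] 0.001985215422780892 [ 9.10957637e-02  9.95842105e-01 -4.67194354e-05 -2.48057927e-04]
```

View pics/s2.png

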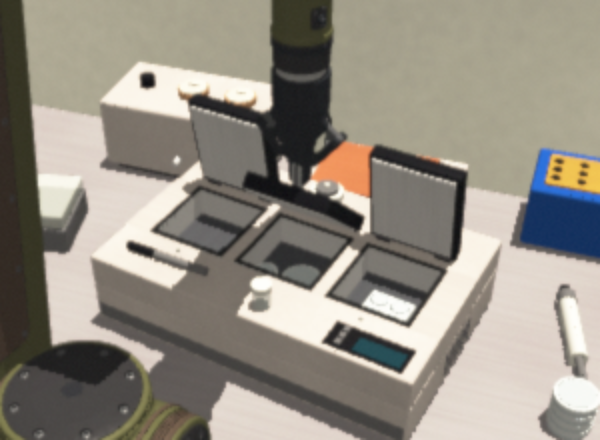

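Lid a (around 300,205 in the crop) is about half closed under the fingertips, its neighbours haven't moved, and the force is about 3 N. Continuing.

>>> send_rows --increments '[{"dx": 0.0064, "dy": 0, "dz": 0.004, "twist": 0, "fingers": -1}, {"dx": 0.0124, "dy": 0, "dz": 0.008, "twist": 0, "fingers": -1}, {"dx": 0.018, "dy": 0, "dz": 0.014, "twist": 0, "fingers": -1}, {"dx": 0.0235, "dy": 0, "dz": 0.02, "twist": 0, "fingers": -1}, {"dx": 0.0285, "dy": 0, "dz": 0.027, "twist": 0, "fingers": -1}, {"dx": 0.033, "dy": 0, "dz": 0.0335, "twist": 0, "fingers": -1}, {"dx": 0.037, "dy": 0, "dz": 0.041, "twist": 0, "fingers": -1}, {"dx": 0.041, "dy": 0, "dz": 0.048, "twist": 0, "fingers": -1}, {"dx": 0.043, "dy": 0, "dz": 0.053, "twist": 0, "fingers": -1}, {"dx": 0.045, "dy": 0, "dz": 0.058, "twist": 0, "fingers": -1}, {"dx": 0.047, "dy": 0, "dz": 0.0635, "twist": 0, "fingers": -1}, {"dx": 0.048, "dy": 0, "dz": 0.067, "twist": 0, "fingers": -1}]'

```text
t: 6.45
ee_pos: [0.4812, -0.0255, 0.3472]
eef_rot: [0.091, 0.996, 0.0, -0.0]
wrist_force: [-1.9, 0.4, 3.0]
grip_width: 0.001
grip_force: 1.3
```

```bash
python3 st.py
```

```text
t 6.45 tip inc -0.0474 -0.0007 0.1742 toolx deg 169.55 F [-1.92  0.39  2.95] 0.0013799900673927396 [ 9.10711993e-02  9.95844344e-01  1.30481948e-05 -2.79978454e-04]
```

>>> send_rows --increments '[{"dx": 0.001, "dy": 0, "dz": 0.003, "twist": 0, "fingers": -1}, {"dx": 0.002, "dy": 0, "dz": 0.006, "twist": 0, "fingers": -1}, {"dx": 0.0025, "dy": 0, "dz": 0.009, "twist": 0, "fingers": -1}, {"dx": 0.003, "dy": 0, "dz": 0.0115, "twist": 0, "fingers": -1}, {"dx": 0.003, "dy": 0, "dz": 0.0135, "twist": 0, "fingers": -1}, {"dx": 0.003, "dy": 0, "dz": 0.0155, "twist": 0, "fingers": -1}, {"dx": 0.003, "dy": 0, "dz": 0.0155, "twist": 0, "fingers": -1}]'

```text
t: 7.32
ee_pos: [0.4785, -0.025, 0.3324]
eef_rot: [0.091, 0.996, 0.0, 0.0]
wrist_force: [-2.8, 0.4, 5.3]
grip_width: 0.002
grip_force: 2.5
```

```bash
python3 st.py
```

```text
t 7.325 tip inc -0.0501 -0.0007 0.1594 toolx deg 169.55 F [-2.81  0.42  5.29] 0.0021993042424239234 [9.10863200e-02 9.95842998e-01 4.63714489e-05 5.17960235e-05]
```

>>> send_rows --increments '[{"dx": 0, "dy": 0, "dz": 0.001, "twist": 0, "fingers": -1}, {"dx": 0, "dy": 0, "dz": 0.002, "twist": 0, "fingers": -1}, {"dx": 0, "dy": 0, "dz": 0.002, "twist": 0, "fingers": -1}]'

```text
t: 7.7
ee_pos: [0.4783, -0.025, 0.3322]
eef_rot: [0.091, 0.996, 0.0, 0.001]
wrist_force: [-9.4, 1.2, 21.4]
grip_width: -0.001
grip_force: 10.7
```

```bash
python3 st.py
```

```text
t 7.7 tip inc -0.0503 -0.0007 0.1592 toolx deg 169.55 F [-9.43  1.25 21.38] -0.0005891499965882265 [9.10759880e-02 9.95843812e-01 5.31711566e-05 5.14008880e-04]
```

Lid a is shut: 21 N and no further travel. Going up and over to behind lid b.

>>> send_rows --increments '[{"dx": 0, "dy": 0, "dz": -0.005, "twist": 0, "fingers": -1}, {"dx": 0, "dy": 0, "dz": -0.03, "twist": 0, "fingers": -1}, {"dx": 0, "dy": 0, "dz": -0.08, "twist": 0, "fingers": -1}, {"dx": 0, "dy": 0, "dz": -0.13, "twist": 0, "fingers": -1}, {"dx": 0, "dy": 0, "dz": -0.18, "twist": 0, "fingers": -1}, {"dx": 0, "dy": 0, "dz": -0.204, "twist": 0, "fingers": -1}, {"dx": -0.04, "dy": -0.034, "dz": -0.204, "twist": 0, "fingers": -1}, {"dx": -0.08, "dy": -0.068, "dz": -0.204, "twist": 0, "fingers": -1}, {"dx": -0.12, "dy": -0.102, "dz": -0.204, "twist": 0, "fingers": -1}, {"dx": -0.168, "dy": -0.144, "dz": -0.204, "twist": 0, "fingers": -1}, {"dx": -0.168, "dy": -0.144, "dz": -0.204, "twist": 0, "fingers": -1}, {"dx": -0.168, "dy": -0.144, "dz": -0.204, "twist": 0, "fingers": -1}]'

```text
t: 9.2
ee_pos: [0.6178, -0.1973, 0.5332]
eef_rot: [0.091, 0.996, 0.0, -0.001]
wrist_force: [-0.5, 0.0, 0.4]
grip_width: -0.001
grip_force: 0.0
```

```bash
python3 st.py;  python3 - <<'E'
from h import *
p,d,i=grab("side"); cv2.imwrite("pics/s3.png",cv2.resize(p[80:300,150:450,::-1],None,fx=2,fy=2))
E
```

```text
t 9.2 tip inc 0.1179 -0.1451 0.3602 toolx deg 169.52 F [-0.46  0.    0.39] -0.0010377450694854348 [ 9.13685347e-02  9.95816896e-01  2.85206503e-04 -6.47367990e-04]
```

View pics/s3.png

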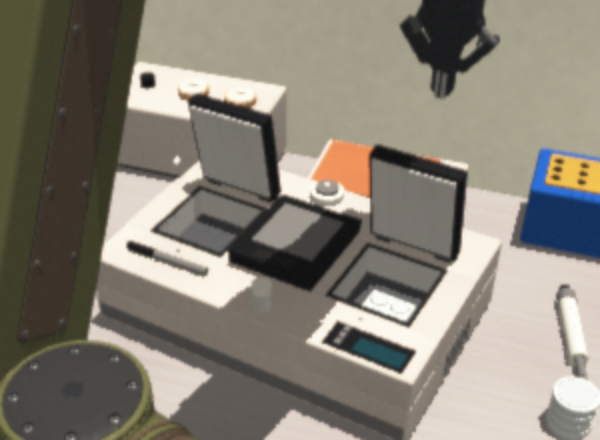

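Lid a lies flat (295,240), lid c is still open and the vial and marker haven't moved. Now lid b.

>>> send_rows --increments '[{"dx": 0, "dy": 0, "dz": 0.03, "twist": 0, "fingers": -1}, {"dx": 0, "dy": 0, "dz": 0.06, "twist": 0, "fingers": -1}, {"dx": 0, "dy": 0, "dz": 0.088, "twist": 0, "fingers": -1}, {"dx": 0.008, "dy": 0, "dz": 0.088, "twist": 0, "fingers": -1}, {"dx": 0.017, "dy": 0, "dz": 0.088, "twist": 0, "fingers": -1}, {"dx": 0.0255, "dy": 0, "dz": 0.088, "twist": 0, "fingers": -1}, {"dx": 0.034, "dy": 0, "dz": 0.088, "twist": 0, "fingers": -1}, {"dx": 0.042, "dy": 0, "dz": 0.088, "twist": 0, "fingers": -1}, {"dx": 0.05, "dy": 0, "dz": 0.089, "twist": 0, "fingers": -1}, {"dx": 0.0585, "dy": 0, "dz": 0.09, "twist": 0, "fingers": -1}, {"dx": 0.0665, "dy": 0, "dz": 0.0915, "twist": 0, "fingers": -1}, {"dx": 0.0745, "dy": 0, "dz": 0.094, "twist": 0, "fingers": -1}]'

```text
t: 10.75
ee_pos: [0.5437, -0.1835, 0.4401]
eef_rot: [0.091, 0.996, -0.0, -0.0]
wrist_force: [2.2, 0.2, 2.8]
grip_width: 0.001
grip_force: 1.9
```

```bash
python3 st.py
```

```text
t 10.75 tip inc 0.0425 -0.1449 0.2671 toolx deg 169.54 F [2.25 0.17 2.82] 0.000570010718103272 [ 9.11381723e-02  9.95838252e-01 -7.97427521e-05 -4.73219859e-05]
```

>>> send_rows --increments '[{"dx": 0.0078, "dy": 0, "dz": 0.0026, "twist": 0, "fingers": -1}, {"dx": 0.0155, "dy": 0, "dz": 0.006, "twist": 0, "fingers": -1}, {"dx": 0.023, "dy": 0, "dz": 0.0095, "twist": 0, "fingers": -1}, {"dx": 0.03, "dy": 0, "dz": 0.013, "twist": 0, "fingers": -1}, {"dx": 0.037, "dy": 0, "dz": 0.0175, "twist": 0, "fingers": -1}, {"dx": 0.0435, "dy": 0, "dz": 0.0225, "twist": 0, "fingers": -1}, {"dx": 0.05, "dy": 0, "dz": 0.0275, "twist": 0, "fingers": -1}, {"dx": 0.056, "dy": 0, "dz": 0.033, "twist": 0, "fingers": -1}, {"dx": 0.0615, "dy": 0, "dz": 0.039, "twist": 0, "fingers": -1}, {"dx": 0.067, "dy": 0, "dz": 0.0455, "twist": 0, "fingers": -1}, {"dx": 0.072, "dy": 0, "dz": 0.052, "twist": 0, "fingers": -1}, {"dx": 0.0765, "dy": 0, "dz": 0.059, "twist": 0, "fingers": -1}]'

```text
t: 12.25
ee_pos: [0.4686, -0.1695, 0.3806]
eef_rot: [0.091, 0.996, 0.0, -0.0]
wrist_force: [-0.9, 0.1, 3.5]
grip_width: -0.003
grip_force: 1.5
```

```bash
python3 st.py
```

```text
t 12.25 tip inc -0.0339 -0.1446 0.2076 toolx deg 169.55 F [-0.86  0.09  3.54] -0.0030628933452703506 [ 9.10863319e-02  9.95842960e-01  1.28181024e-04 -2.49928669e-04]
```

>>> send_rows --increments '[{"dx": 0.004, "dy": 0, "dz": 0.007, "twist": 0, "fingers": -1}, {"dx": 0.008, "dy": 0, "dz": 0.014, "twist": 0, "fingers": -1}, {"dx": 0.01, "dy": 0, "dz": 0.019, "twist": 0, "fingers": -1}, {"dx": 0.012, "dy": 0, "dz": 0.0245, "twist": 0, "fingers": -1}, {"dx": 0.014, "dy": 0, "dz": 0.0295, "twist": 0, "fingers": -1}, {"dx": 0.015, "dy": 0, "dz": 0.0335, "twist": 0, "fingers": -1}, {"dx": 0.016, "dy": 0, "dz": 0.037, "twist": 0, "fingers": -1}, {"dx": 0.0165, "dy": 0, "dz": 0.04, "twist": 0, "fingers": -1}, {"dx": 0.017, "dy": 0, "dz": 0.0425, "twist": 0, "fingers": -1}, {"dx": 0.0175, "dy": 0, "dz": 0.045, "twist": 0, "fingers": -1}, {"dx": 0.018, "dy": 0, "dz": 0.0475, "twist": 0, "fingers": -1}, {"dx": 0.018, "dy": 0, "dz": 0.048, "twist": 0, "fingers": -1}]'

```text
t: 13.75
ee_pos: [0.4513, -0.1664, 0.333]
eef_rot: [0.091, 0.996, 0.0, -0.0]
wrist_force: [-2.6, 0.5, 3.0]
grip_width: 0.002
grip_force: 1.3
```

```bash
python3 st.py
```

```text
t 13.75 tip inc -0.0515 -0.1447 0.16 toolx deg 169.54 F [-2.64  0.46  2.98] 0.001936861761596254 [ 9.11217609e-02  9.95839750e-01  3.94179056e-05 -1.26230591e-04]
```

>>> send_rows --increments '[{"dx": 0, "dy": 0, "dz": 0.001, "twist": 0, "fingers": -1}, {"dx": 0, "dy": 0, "dz": 0.002, "twist": 0, "fingers": -1}, {"dx": 0, "dy": 0, "dz": 0.003, "twist": 0, "fingers": -1}, {"dx": 0, "dy": 0, "dz": 0.003, "twist": 0, "fingers": -1}]'

```text
t: 14.25
ee_pos: [0.4513, -0.1664, 0.3322]
eef_rot: [0.091, 0.996, -0.0, 0.001]
wrist_force: [-8.8, 1.8, 20.5]
grip_width: -0.002
grip_force: 10.2
```

```bash
python3 st.py
```

```text
t 14.25 tip inc -0.0515 -0.1447 0.1592 toolx deg 169.55 F [-8.85  1.79 20.48] -0.0023059433669561547 [ 9.10909982e-02  9.95842400e-01 -1.65112865e-04  5.63686032e-04]
```

Lid b is shut too, at the same height and the same 20 N. Retreating upward, then a check.

>>> send_rows --increments '[{"dx": 0, "dy": 0, "dz": -0.005, "twist": 0, "fingers": -1}, {"dx": 0, "dy": 0, "dz": -0.03, "twist": 0, "fingers": -1}, {"dx": 0, "dy": 0, "dz": -0.08, "twist": 0, "fingers": -1}, {"dx": 0, "dy": 0, "dz": -0.13, "twist": 0, "fingers": -1}, {"dx": 0, "dy": 0, "dz": -0.18, "twist": 0, "fingers": -1}, {"dx": 0, "dy": 0, "dz": -0.2, "twist": 0, "fingers": -1}, {"dx": 0, "dy": 0, "dz": -0.2, "twist": 0, "fingers": -1}, {"dx": 0, "dy": 0, "dz": -0.2, "twist": 0, "fingers": -1}]'

```text
t: 15.25
ee_pos: [0.4514, -0.1664, 0.5288]
eef_rot: [0.091, 0.996, 0.0, -0.001]
wrist_force: [0.3, 0.8, 0.1]
grip_width: -0.002
grip_force: 0.0
```

```bash
python3 st.py;  python3 - <<'E'
from h import *
p,d,i=grab("side"); cv2.imwrite("pics/s4.png",cv2.resize(p[80:300,150:450,::-1],None,fx=2,fy=2))
Q=cloud(d,i); L=Q.reshape(-1,3); L=L[np.isfinite(L[:,0])]
R=np.deg2rad(-10.356); ex=np.array([np.cos(R),np.sin(R)]); ey=np.array([-ex[1],ex[0]]); xy=L[:,:2]-[.52793,-.03333]; X,Y,Z=xy@ex,xy@ey,L[:,2]
for j in(0,-.145):
    s=(abs(Y-j)<.055)&(X>-.07)&(X<.06)&(abs(Z-.16)<.02); print(s.sum(),np.polyfit(X[s],Z[s],1))
s=(abs(Y-.145)<.06)&(Z>.165)&(Z<.33)&(X>-.1)&(X<.16); f=np.polyfit(Z[s],X[s],1); s[s]=abs(np.polyval(f,Z[s])-X[s])<.006; f=np.polyfit(Z[s],X[s],1); print("c",np.arctan2(1,-f[0]))
E
```

```text
t 15.25 tip inc -0.0514 -0.1447 0.3558 toolx deg 169.55 F [0.27 0.78 0.13] -0.002486281941379226 [ 9.10981398e-02  9.95841616e-01  2.23852304e-04 -7.44511201e-04]
1100 [0.00095984 0.15913189]
1255 [-0.00187183  0.15913963]
c 1.4263601651306226
```

View pics/s4.png

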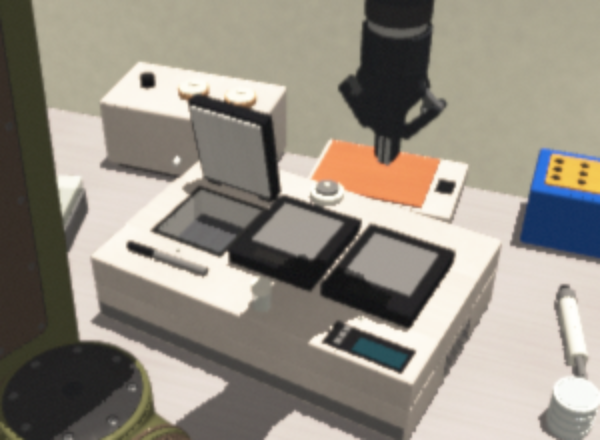

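Lids a (295,240) and b (390,270) lie flat, within 0.002 rad. Lid c is still open, everything else is where it was, and the gripper is clear.

```bash
python3 -c "
from plant import arm
print(arm.sign_off())"
```

```text
the job is handed in; nothing more can be done
None
```

The lids of the two chambers with dishes (middle and right) are fully shut, the empty left chamber's lid still stands open, nothing else appears to have moved, and the job is handed in at about 15 s.

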